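Fill the sample tray and hold the incubator open

ROBOT

A 6-joint arm with a two-finger parallel gripper is mounted at the origin on the work surface. World frame = base frame: x ahead of the robot, y to its left, z up, the work surface at z = 0. Lengths are in m, angles in degrees, forces in N, time in s.
With the tool pointing down it reaches from about 0.35 to 0.875 m from the base axis. Payload 4.2 kg.
Tool frame: the origin (TCP) lies midway between the tips of the shut fingers; the grasp point (between the pads) lies 19 mm behind it; z points along the fingers, y is the line along which they close (so a half turn about z gives the same grasp; the last joint's range is limited). The gripper opens to 87 mm and grips with 3 to 60 N. Pads are 19 mm wide; open, the fingers measure 117 mm over their backs; the gripper's body (75 mm by 190 mm) begins 51 mm behind the grasp point.
Start: joints at [83.915, 22.042, 0.453, 0, -68.411, -14.817], TCP at [0.223, 0.584, 0.223] pointing down, gripper open.
Joint ranges: [-179.83, 179.83], [-69.29, 118.12], [-61.27, 80.66], [-181.25, 117.63], [-171.15, -9.14], [-177.46, 177.46]. Speed limits (degrees/s): [159.86, 159.86, 180, 180, 180, 180].

INTERFACE

Orientations are given as [roll, pitch, yaw] about the fixed x, y, z axes, in that order (R = Rz(yaw) Ry(pitch) Rx(roll)).
In Python, from workcell import env gives the robot as it stands. The module is installed in compiled form; this text tells all that it offers. Calls block until the motion is done:
- env.goto(position, orientation): joint-space move of the TCP to a pose.
- env.move_straight(position, rotation=None, rate=0.15, force_limit=None): straight line of the TCP; rotation=None keeps the orientation; rate is the mean speed in m/s. With force_limit (N) it stops when the force on the tool has changed by that much, and returns True; else False.
- env.set_joints(angles): joint-space move.
- env.gripper_to(opening, grasp_force=None): opening from 0.0 (shut) to 1.0 (fully open); grasp_force is the grip in N (None keeps the last); returns when the fingers have stopped.
- env.dwell(seconds).
- env.inverse_kinematics(position, orientation): joint angles nearest the present ones, or None.
- env.read_state(): the state.
- env.grab_frame(name): name is "scene" or "top"; returns a dict with "image" (384x512x3 uint8, blue, green, red), "fx", "fy", "cx", "cy" (pixels), "position" and "orientation" of the camera in the world. Camera axes: x right, y up, looking along -z (the intrinsics and any distortion apply to the point x, -y, -z); pixel columns grow to the right and rows downward; lengths in m; the calibration is good to about 2 mm. A picture is of the moment at which its call begins. There is no depth.
A pose or a line that the arm cannot do raises env.Unreachable and nothing moves.
- env.close_job(): hands the job in; it is judged then, once.
Trained networks look in a picture, given as the dict that the camera call returned (one of the last four; its "shot" number tells which), for a name from the list of things; names that differ only in an ending like _2 or _b are one class to them, and where a whole thing is asked for, a point or a joint stands for the part that bears it (a point fixed in the world has none). Each returns a list of dicts, best first, with "score" (0 to 1); they miss things now and then, are a little off and sometimes report something else, mostly with a low value. They report only what shows in the picture. A call takes as long as a camera call. They do not tell look-alikes from the thing itself.
- env.search_frame(picture, thing): "xyz" ([x, y, z] in m, in world coordinates, good to about 4 mm: the middle of the surface that is visible of it).
- env.trace(picture, thing): "mask" (384x512 bool, what is visible of it).
The state is a dict: "clock": time; "joint_positions": joint angles; "qvel": joint speeds; "joint_torque": joint torques, N m; "position": TCP position; "tool_rot": TCP orientation; "force": force on the tool from outside, world axes, zero at the start; "wrist_torque": the same for the moment, N m; "opening": opening from 0.0 (shut) to 1.0 (fully open); "finger_force": force on a finger pad.
Only numpy, scipy, OpenCV 4.12 (cv2) and the standard library are available. Lean on these libraries where they do the work, as an engineer would, in place of code of your own. Each camera call takes 0.05 s, during which the arm holds its last target. There are 200 camera calls.

TASK

Finish the sample tray by standing the two loose jars upright in its two empty compartments, one in each. Then try the incubator's lid with a tug on its bar handle before touching the slide catch; if it is caught, slide the catch back, without wrenching the lid against it. Raise the lid by the handle to about 45 degrees and finish while still holding it up there, so that I can load the tray from my side; leave the other things on the bench alone.

Things in the scene. Friction and masses are not known exactly. Their poses are not given: they have to be found in the camera images.
- tray: loose steel tray, 132 mm (its x) by 196 mm (its y), 22 mm tall, 0.9 kg, walls and floor 4 mm: 2 rows (along y) of 3 compartments, pitch 64 mm, each 60 mm square inside. Compartment centres: x = -32 or 32 mm, y = -64, 0 or 64 mm. The four at y = -64 and 0 hold jars; the two at y = 64 mm are empty. Origin at the centre of its underside, z up.
- gap_1 (a point): centre of the floor of the empty compartment at tray x = -32 mm, y = 64 mm (4 mm above the bench); axes as the tray's.
- gap_2 (a point): centre of the floor of the empty compartment at tray x = 32 mm, y = 64 mm (4 mm above the bench); axes as the tray's.
- jar_a: amber glass sample jar, 38 mm in diameter over its black screw cap (body 36 mm), 55 mm tall, 40 to 85 g, standing; origin at the centre of its underside, z up. Loose on the bench beside the tray, on the side away from the robot.
- jar_b: amber glass sample jar, 38 mm in diameter over its black screw cap (body 36 mm), 55 mm tall, 40 to 85 g, standing; origin at the centre of its underside, z up. Loose on the bench beside the tray, like jar_a; the two are alike and either may go in either empty compartment.
- jar_1: amber glass sample jar, 38 mm in diameter over its black screw cap (body 36 mm), 55 mm tall, 40 to 85 g, standing; origin at the centre of its underside, z up. Already in the tray.
- jar_2: amber glass sample jar, 38 mm in diameter over its black screw cap (body 36 mm), 55 mm tall, 40 to 85 g, standing; origin at the centre of its underside, z up. Already in the tray.
- jar_3: amber glass sample jar, 38 mm in diameter over its black screw cap (body 36 mm), 55 mm tall, 40 to 85 g, standing; origin at the centre of its underside, z up. Already in the tray.
- jar_4: amber glass sample jar, 38 mm in diameter over its black screw cap (body 36 mm), 55 mm tall, 40 to 85 g, standing; origin at the centre of its underside, z up. Already in the tray.
- incubator: low white top-loading incubator, 250 mm (its x) by 275 mm (its y), 125 mm tall to its deck, fixed; stands on the robot's left or right, the tray on the other side. Its front with control panel and slide catch looks to its +x, away from the robot; the lid hinges on the side near the robot. Origin at the centre of its underside, z up.
- hinge (a point): middle of the lid's hinge line, at x = -110 mm, z = 146 mm in the incubator's frame; the hinge runs along the incubator's y; axes as the incubator's.
- lid (a joint): angle of the lid in rad, 0 shut, stop at 1.22; grows as its handle edge rises and swings towards the robot. White frame with clear window, 174 by 265 mm, 20 mm thick in front, 0.4 to 0.65 kg; not sprung, falls shut when let go. While caught it gives only about 0.023 rad (3.4 mm at the handle), then stops hard; otherwise it lifts freely.
- handle (a point): round steel bar handle (handle_bar) on the lid's front rail: 12 mm thick, 100 mm long along its y (parallel to the hinge), 12 mm posts at y = -45 and 45 mm, bar centre 30 mm above the rail's top. The point is the bar's centre; lid shut: 146 mm ahead (incubator +x) of the hinge and 31 mm above it, 177 mm above the bench; axes turn with the lid.
- catch (a joint): travel of the steel slide catch in m: 0 forward, tongue 12 mm inside the lid's front rail; 0.016 fully back, lid always free. Grows towards the incubator's +x, away from the lid. It slides stiffly (2 to 3 N) and stays where it is left. Whether the tongue holds cannot be seen or told from this value: the strike inside the rail sits farther forward or back each time.
- thumb (a point): on the catch's thumb piece, a dark upright ridge 10 mm (incubator x) by 18 mm (y), top 153 mm above the bench, between two guides 140 mm above the bench. The point is the ridge's middle, 146 mm above the bench; with the catch forward 86 mm ahead of the incubator's centre (24 mm in front of the lid, 50 mm in front of the bar handle).
- reagent_bottle: bystander: white plastic bottle, 64 mm in diameter, 150 mm tall; origin at the centre of its underside.
- beaker: bystander: clear plastic beaker with a handle, 80 mm in diameter, 100 mm tall; origin at the centre of its underside.
- dropper_bottle: bystander: amber dropper bottle with a rubber bulb, 34 mm in diameter, 108 mm tall; origin at the centre of its underside.
There are look-alikes about, which are no part of the job. Leave any blue or yellow look-alike of the jar_a alone.

How it is judged (in metres and radians):
On the way, in this order (a step that is already met when the one before it is completed fails the run):
1. both loose jars stand in the two empty compartments, let go, with the lid still shut and the catch untouched (((horizontal distance between jar_a and gap_1 below 0.015 m and z of jar_a in the frame of tray between 0.001 and 0.008 m and angle between each of jar_a, jar_b's own z axis and vertical below 0.12 rad and horizontal distance between jar_b and gap_2 below 0.015 m and z of jar_b in the frame of tray between 0.001 and 0.008 m) or (horizontal distance between jar_a and gap_2 below 0.015 m and z of jar_a in the frame of tray between 0.001 and 0.008 m and angle between each of jar_a, jar_b's own z axis and vertical below 0.12 rad and horizontal distance between jar_b and gap_1 below 0.015 m and z of jar_b in the frame of tray between 0.001 and 0.008 m)) and contact force between the fingers and jar_a below 0.1 N and contact force between the fingers and jar_b below 0.1 N and value of joint lid below 0.008 rad and distance of thumb from where it was at the start of the episode below 0.003 m), for 0.2 s.
2. the lid is tugged up by its handle, against the catch or free, with the catch not yet moved (value of joint lid above 0.01 rad and contact force between the fingers and handle_bar above 0.5 N and distance of thumb from where it was at the start of the episode below 0.003 m), for 0.05 s.
At the end, for the whole second after the job is handed in: the lid is held still between 36 and 57 degrees with the fingers bearing on its handle (it falls shut by itself), the two jars stand upright on the floor of the two formerly empty compartments (within 15 mm of their centres, one in each), and the other four still stand upright in the tray (value of joint lid between 0.62 and 1 rad and velocity of joint lid between -0.05 and 0.05 rad/s and contact force between the fingers and handle_bar above 0.5 N and ((horizontal distance between jar_a and gap_1 below 0.015 m and z of jar_a in the frame of tray between 0.001 and 0.008 m and angle between each of jar_a, jar_b's own z axis and vertical below 0.12 rad and horizontal distance between jar_b and gap_2 below 0.015 m and z of jar_b in the frame of tray between 0.001 and 0.008 m) or (horizontal distance between jar_a and gap_2 below 0.015 m and z of jar_a in the frame of tray between 0.001 and 0.008 m and angle between each of jar_a, jar_b's own z axis and vertical below 0.12 rad and horizontal distance between jar_b and gap_1 below 0.015 m and z of jar_b in the frame of tray between 0.001 and 0.008 m)) and z of each of jar_1, jar_2, jar_3, jar_4 in the frame of tray below 0.008 m and angle between each of jar_1, jar_2, jar_3, jar_4's own z axis and vertical below 0.12 rad and horizontal distance between each of jar_1, jar_2, jar_3, jar_4 and tray below 0.09 m); the arm keeps its last pose, push and grip.
It fails at once if a bystander is knocked over or shifted by more than 30 mm (distance of any of reagent_bottle, beaker, dropper_bottle from where it was at the start of the episode above 0.03 m or angle between any of reagent_bottle, beaker, dropper_bottle's own z axis and vertical above 0.4 rad).
It fails at once if the lid is wrenched against the caught catch with more than 50 N (contact force between lid and catch above 50 N).
It also fails if it takes over 72 s, if anything falls off the work surface, if the arm or the gripper's body presses on something with over 40 N, if the wrist force passes 120 N, or if a joint passes its speed limit or range.

## Working session

There is one attempt and no reset: what is moved stays moved. The work goes in short steps, each a Python script; the robot and the scene stay as the last script left them, time stands still between calls to the robot, and variables do not carry over. Pictures are saved under pics/ and viewed, at most 10 in all, crops included, and the job is handed in when it is done.

```bash
mkdir -p pics
python3 - <<'E'
from workcell import env
import cv2
for n in("top","scene"):
    p=env.grab_frame(n); cv2.imwrite(f"pics/{n}0.png",p["image"])
    print(n,p["fx"],p["cx"],p["cy"],p["position"],p["orientation"],[k for k in p])
    for t in("jar_a","tray","incubator","handle","thumb","gap_1","hinge","reagent_bottle","beaker","dropper_bottle"):
        try: print(t,[(round(d["score"],2),[round(float(v),3) for v in d["xyz"]]) for d in env.search_frame(p,t)])
        except Exception as e: print(t,repr(e))
print(env.read_state())
E
```

```text
top 441.56713070361974 258.29429815606 193.30970279717565 [0.35990503 0.00486186 1.67908192] [  6.51872883  -0.88593751 -88.79824665] ['image', 'fx', 'fy', 'cx', 'cy', 'position', 'orientation', 'shot']
jar_a [(0.67, [0.414, 0.189, 0.06]), (0.56, [0.628, 0.107, 0.057]), (0.54, [0.417, 0.126, 0.061]), (0.54, [0.481, 0.133, 0.061]), (0.48, [0.586, 0.056, 0.055]), (0.43, [0.572, 0.158, 0.056]), (0.39, [0.474, 0.193, 0.06])]
tray [(0.74, [0.445, 0.214, 0.002]), (0.26, [0.472, 0.195, 0.059])]
incubator [(0.67, [0.452, -0.182, 0.137]), (0.44, [0.556, 0.498, 0.048])]
handle [(0.84, [0.428, -0.181, 0.145])]
thumb [(0.53, [0.544, -0.184, 0.136])]
gap_1 [(0.9, [0.444, 0.215, 0.003])]
hinge [(0.73, [0.454, -0.175, 0.139])]
reagent_bottle [(0.65, [0.68, -0.011, 0.118])]
beaker [(0.79, [0.555, 0.498, 0.048]), (0.74, [0.444, 0.214, 0.005])]
dropper_bottle [(0.67, [0.579, -0.478, 0.061]), (0.51, [0.442, 0.215, 0.004])]
scene 421.9945400709892 247.9334127237834 192.4132542925688 [1.43294246 0.37841057 0.96046485] [ 48.86692545  -0.98403172 112.79067008] ['image', 'fx', 'fy', 'cx', 'cy', 'position', 
[... 787 characters left out ...]
6, 0.122])]
{'clock': 1.1, 'joint_positions': array([ 8.39163296e+01,  2.20412618e+01,  4.52093352e-01,  1.48226317e-03,
       -6.84121213e+01, -1.48173271e+01]), 'qvel': array([-0.05476141, -0.05977844,  0.03085972,  0.05059056, -0.03393421,
        0.01849894]), 'joint_torque': array([ 1.15770858e-03, -3.90480494e+01,  1.87621629e+01,  4.22442958e+00,
        1.54757226e-02, -2.14656239e-05]), 'position': array([0.22294048, 0.58385688, 0.22255468]), 'tool_rot': array([ 1.79999106e+02, -1.66228817e-03, -2.09004520e+01]), 'force': array([ 0.82422928, -0.08465598, -0.5057142 ]), 'wrist_torque': array([-0.00826511, -0.00226322,  0.035176  ]), 'finger_force': 0.0, 'opening': 0.996510010289556}
```

View pics/top0.png

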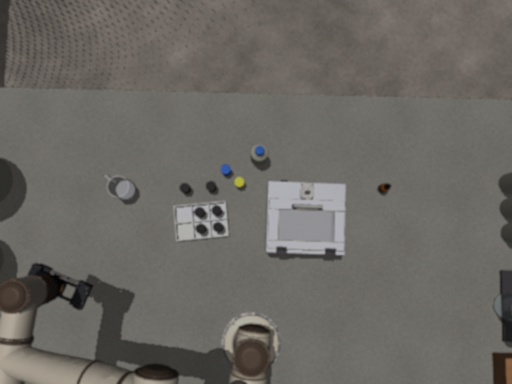

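View pics/scene0.png

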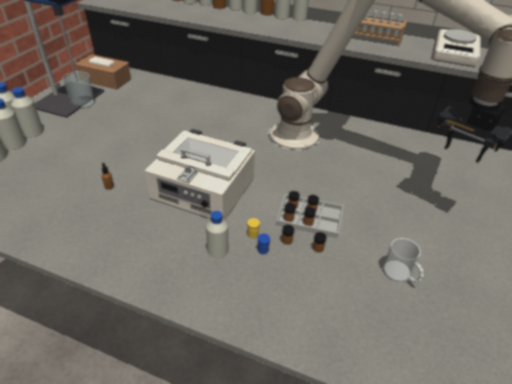

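The top view shows the tray at (201,221) with its empty column on the left (+y). The loose black-capped jars are at (185,188) and (211,187), with the blue and yellow look-alikes at (226,170) and (240,183). The incubator is at (306,218) with its catch at (307,188). The scene view agrees. Next I fit silhouettes.

```bash
cat > h.py <<'E'
import numpy as np, cv2
from scipy.spatial.transform import Rotation as Ro
from scipy.optimize import least_squares
from workcell import env
def proj(p,X):
    R=Ro.from_euler("xyz",p["orientation"],degrees=True).as_matrix()
    c=(np.asarray(X)-p["position"])@R
    return np.c_[p["cx"]+p["fx"]*c[:,0]/-c[:,2], p["cy"]+p["fy"]*-c[:,1]/-c[:,2]]
def hullmask_centroid(pts):
    h=cv2.convexHull(pts.astype(np.float32)); m=cv2.moments(h)
    return np.array([m["m10"],m["m01"]])/m["m00"]
a=np.linspace(0,2*np.pi,40,endpoint=False)
def cyl(x,y,z0,z1,r): return np.r_[[[x+r*np.cos(t),y+r*np.sin(t),z] for z in(z0,z1) for t in a]]
def cent(m):
    y,x=np.nonzero(m); return np.array([x.mean(),y.mean()])
def box(x,y,yaw,pts):
    c,s=np.cos(yaw),np.sin(yaw); P=np.array(pts,float)
    return np.c_[x+c*P[:,0]-s*P[:,1],y+s*P[:,0]+c*P[:,1],P[:,2]]
E
python3 - <<'E'
from h import *
P={n:env.grab_frame(n) for n in("top","scene")}
J={}
for n,p in P.items():
    J[n]=[(d["score"],d["mask"]) for d in env.trace(p,"jar_a")]
    for t in("jar_a","tray","incubator","handle","thumb"):
        for d in env.trace(p,t)[:8]:
            m=d["mask"]; y,x=np.nonzero(m)
            r=cv2.minAreaRect(np.c_[x,y].astype(np.float32))
            print(n,t,round(d["score"],2),m.sum(),cent(m).round(1),np.round(r[0],1),np.round(r[1],1),round(r[2],1))
            if t!="jar_a" and d["score"]>.5: np.save(f"{n}_{t}.npy",m) if t!="jar_a" else 0
for g in [(.572,.158),(.57,.255)]:
    ms=[]
    for n,p in P.items():
        q=hullmask_centroid(proj(p,cyl(*g,0,.055,.0185)))
        k=min(J[n],key=lambda d:np.linalg.norm(cent(d[1])-q)); c=cent(k[1]); print(n,g,q,c,k[0])
        f=lambda v:hullmask_centroid(proj(p,cyl(*v,0,.055,.0185)))-c
        print("  fit",least_squares(f,g,diff_step=1e-3).x.round(4))
t=P["top"]["image"][160:265,165:355]; cv2.imwrite("pics/t1.png",cv2.resize(t,None,fx=4.2,fy=4.2,interpolation=cv2.INTER_CUBIC))
E
```

```text
top jar_a 0.59 84 [216.4 210.5] [216.  210.5] [ 9. 10.] 90.0
top jar_a 0.57 89 [184.8 187.7] [184.5 188. ] [10.6  9.2] 45.0
top jar_a 0.5 92 [225.5 169.8] [225.5 170. ] [10.  9.] 90.0
top jar_a 0.46 70 [210.9 186.4] [211.  186.5] [9.2 7.8] 45.0
top jar_a 0.41 113 [218.4 226.7] [218.3 226.8] [11.3 10.6] 45.0
top tray 0.97 1560 [199.7 220.9] [201.2 220.7] [35.4 53.8] 84.3
top tray 0.25 44 [307.  192.3] [307.  192.5] [9. 4.] 90.0
top incubator 0.91 5628 [305.2 218. ] [305.6 217.5] [79.5 73.3] 2.2
top handle 0.56 3821 [306.2 224.3] [306.2 224.5] [76.4 51.9] 2.3
scene jar_a 0.78 240 [318.7 241.8] [318.9 242. ] [13.2 20.6] 8.1
scene jar_a 0.75 220 [308.1 215.2] [308.5 215.5] [19. 13.] 90.0
scene jar_a 0.72 248 [262.5 242.9] [262.5 243. ] [20. 13.] 90.0
scene jar_a 0.7 190 [286.6 234.4] [286.4 234.4] [10.6 19.4] 8.1
scene jar_a 0.56 209 [252.4 227.8] [252.5 228. ] [20. 11.] 90.0
scene jar_a 0.5 186 [288.3 211.5] [288.5 211.5] [17. 11.] 90.0
scene jar_a 0.47 152 [293.  197.4] [293. 198.] [14. 12.] 90.0
scene tray 0.77 1289 [314.8 217.5] [309.  215.2] [63.1 32.3] 10.3
scene incubator 0.86 6991 [200.6 173.4] [199.3 172.4] [108.5  82.4] 13.7
scene handle 0.87 2661 [204.3 154.8] [202.3 154.3] [88.9 36.7] 15.4
scene thumb 0.65 60 [186.7 170.9] [187. 171.] [8. 8.] 90.0
top (0.572, 0.158) [211.96997813 186.13479761] [210.85714286 186.38571429] 0.46
  fit [0.571  0.1621]
scene (0.572, 0.158) [285.70129497 233.94502809] [286.58947368 234.36315789] 0.7
  fit [0.5726 0.161 ]
top (0.57, 0.255) [186.11702822 186.0906967 ] [184.75280899 187.74157303] 0.57
  fit [0.5636 0.2599]
scene (0.57, 0.255) [316.9168745  243.12430529] [318.68333333 241.79166667] 0.78
  fit [0.5627 0.2584]
```

View pics/t1.png

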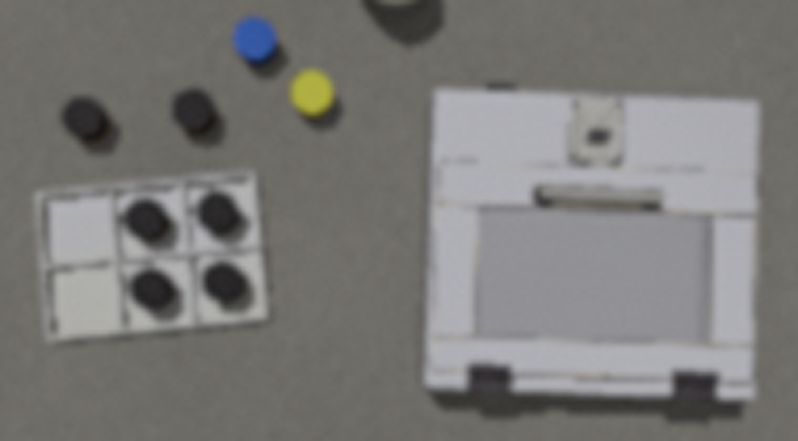

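The crop shows the tray corners (crop px) at about (36,188), (256,171), (269,321) and (48,342). The deck corners are at (433,88), (759,100), (753,400) and (425,388), the bar spans (537,193) to (661,201), and the thumb is at (598,136). Both cameras agree on the jars to about 2 mm.

Run:
```python
from h import *
P={n:env.grab_frame(n) for n in("top","scene")}
cv=lambda L:(np.array(L)+.5)/4.2-.5+[165,160]
T=[[.066,.098,.022],[.066,-.098,.022],[-.066,-.098,.022],[-.066,.098,.022]]
tp=cv([(36,188),(256,171),(269,321),(48,342)])
f=lambda v:(proj(P["top"],box(*v,T))-tp).ravel()
s=least_squares(f,[.445,.19,.05]); print("tray",s.x.round(4),s.fun.round(2)); tr=s.x
I=[[.125,.1375,.125],[.125,-.1375,.125],[-.125,-.1375,.125],[-.125,.1375,.125],[.036,.05,.177],[.036,-.05,.177],[.086,0,.153]]
ip=cv([(433,88),(759,100),(753,400),(425,388),(537,193),(661,201),(598,136)])
f=lambda v:(proj(P["top"],box(*v,I))-ip).ravel()
s=least_squares(f,[.45,-.18,0],loss="soft_l1"); print("inc",s.x.round(4),np.degrees(s.x[2]),f(s.x).round(1)); inc=s.x
print("gaps",box(*tr,[[-.032,.064,.004],[.032,.064,.004]]).round(4)); print("bar,thumb",box(*inc,[[.036,0,.177],[.086,0,.146],[-.11,0,.146]]).round(4))
np.savez("pose.npz",tr=tr,inc=inc)
im=cv2.resize(P["scene"]["image"][120:265,140:350],None,fx=3.8,fy=3.8,interpolation=cv2.INTER_CUBIC)
for X,c in((box(*tr,T+[[-.032,.064,.004],[.032,.064,.004]]),(0,255,0)),(box(*inc,I),(0,0,255)),(np.array([[.5718,.1615,0],[.563,.259,0]]),(255,0,255))):
    for q in (proj(P["scene"],X)-[140,120]+.5)*3.8-.5: cv2.circle(im,tuple(int(round(v)) for v in q),3,c,1)
cv2.imwrite("pics/s1.png",im)
```

```text
tray [0.4429 0.1959 0.111 ] [ 0.31  0.8   0.01  0.26 -0.2  -0.39 -0.12 -0.65]
inc [ 0.4559 -0.1838 -0.0146] -0.8362606416288538 [ 0.   0.4 -0.5  0.4  0.  -0.2 -0.4 -0.2  0.5 -0.   0.2 -0.9  0.1  0.4]
gaps [[0.404  0.256  0.004 ]
 [0.4676 0.2631 0.004 ]]
bar,thumb [[ 0.4919 -0.1843  0.177 ]
 [ 0.5419 -0.185   0.146 ]
 [ 0.3459 -0.1822  0.146 ]]
```

View pics/s1.png

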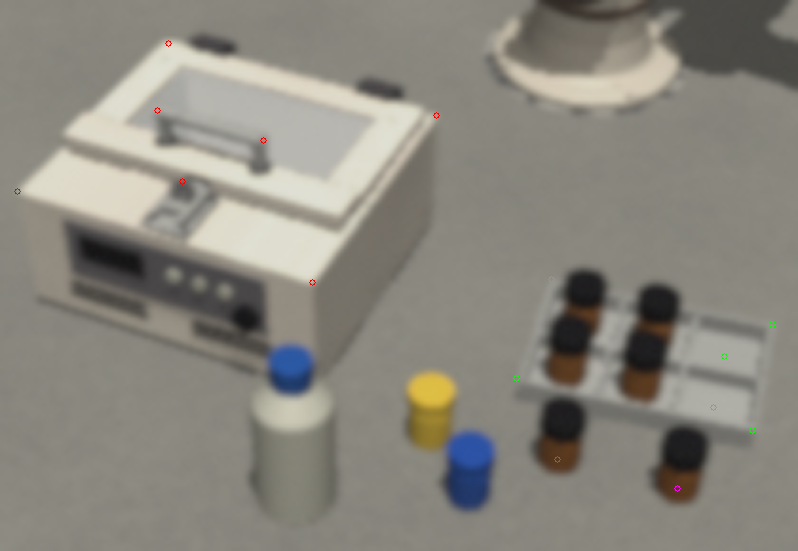

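The overlay agrees with the scene to about 1–2 px; the bar is about 2.5 px off, so I will triangulate it later. Jars first: grip the caps with the fingers closing along tray x, tips above the tray walls.

Run:
```python
from h import *
z=np.load("pose.npz"); tr=z["tr"]; yd=np.degrees(tr[2])
gaps=box(*tr,[[-.035,.065,0],[.035,.065,0]])[:,:2]
q0=env.read_state()["joint_positions"]
best=None
for yaw in(yd+90,yd-90):
    q=env.inverse_kinematics([.57,.2,.2],[180,0,yaw]); print(yaw,None if q is None else np.round(q))
    if q is not None and(best is None or abs(q[5])<best[0]): best=(abs(q[5]),yaw)
R=[180,0,best[1]]
jars=[(.5718,.1613),(.5632,.2592)]
env.gripper_to(.72,15)
for j,g in((jars[1],gaps[0]),(jars[0],gaps[1])):
    env.goto([*j,.14],R); env.move_straight([*j,.027],force_limit=6)
    s=env.read_state(); print("down",s["position"].round(4))
    env.gripper_to(0,15); s=env.read_state(); print("grip",s["opening"]*87,s["finger_force"],s["clock"])
    if s["opening"]*87<30: print("MISSED"); break
    env.move_straight([*j,.13]); env.move_straight([*g,.13],rate=.2)
    env.move_straight([*g,.045]); hit=env.move_straight([*g,.031],rate=.04,force_limit=4)
    s=env.read_state(); print("place",hit,s["position"].round(4),s["force"].round(1),s["opening"]*87)
    env.gripper_to(.60); env.move_straight([*g,.14]); env.gripper_to(.72)
print(env.read_state()["clock"])
env.move_straight([*(gaps[1]+[0.0,0.1]),.2],rate=.25)
P={n:env.grab_frame(n) for n in("top","scene")}
A=cv2.resize(P["top"]["image"][170:250,165:245],(400,400),interpolation=cv2.INTER_CUBIC)
B=cv2.resize(P["scene"]["image"][185:265,265:345],(400,400),interpolation=cv2.INTER_CUBIC)
C=cv2.resize(P["scene"]["image"][145:185,165:245],(800,200),interpolation=cv2.INTER_CUBIC) 
cv2.imwrite("pics/c1.png",np.vstack([np.hstack([A,B]),cv2.resize(P["scene"]["image"][142:180,160:240],(800,190)[:2],interpolation=cv2.INTER_CUBIC)]))
```

```text
96.35835410025084 [ 35.  21.  -5.   0. -64. 152.]
-83.64164589974916 [ 35.  21.  -5.   0. -64. -28.]
down [0.5639 0.2599 0.028 ]
grip 37.34268823412836 14.98613080009818 5.8417
place True [0.4007 0.2567 0.031 ] [-1.7  1.3  3.4] 37.44459415444813
down [0.5724 0.1621 0.0281]
grip 37.39854568896393 14.98572033829987 13.0333
place True [0.4703 0.2644 0.031 ] [-1.   0.   3.8] 37.00751310321637
17.875
```

View pics/c1.png

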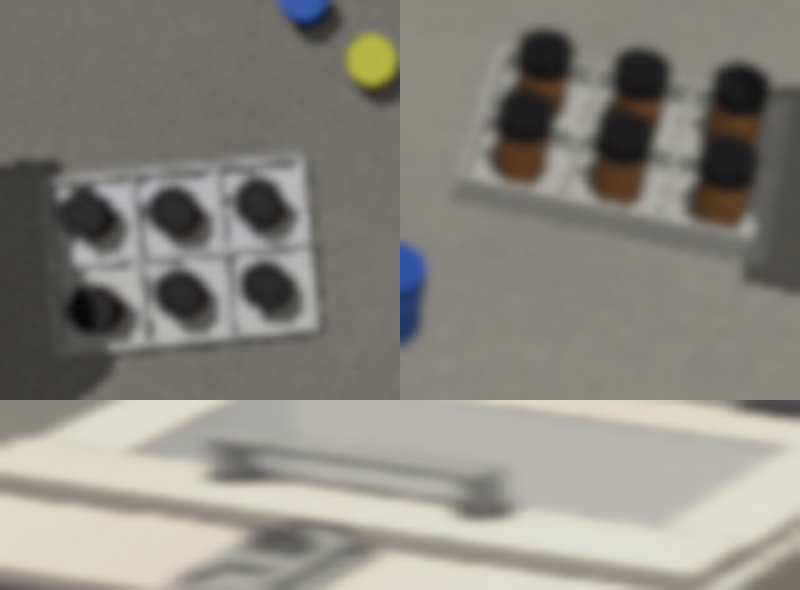

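All six jars stand in the tray, the new ones in the left/right end compartments. In the scene image the bar runs from about (181,152.4) to (210.5,158.4) px and the thumb is near (188.5,170). I triangulate these, then check IK for the tilt.

Run:
```python
from h import *
P={n:env.grab_frame(n) for n in("top","scene")}
inc=np.load("pose.npz")["inc"]
cv=lambda L:(np.array(L)+.5)/4.2-.5+[165,160]
tb=cv([(599,197)])[0]; sb=np.array([195.9,155.4])
f=lambda X:np.r_[proj(P["top"],[X])[0]-tb,proj(P["scene"],[X])[0]-sb]
s=least_squares(f,[.49,-.18,.177]); print("bar free z",s.x.round(4),s.fun.round(2))
f2=lambda v:f([v[0],v[1],.177]); s=least_squares(f2,[.49,-.18]); print("bar z fixed",s.x.round(4),s.fun.round(2))
tb=cv([(598,136)])[0]; sb=np.array([188.5,170])
f3=lambda v:np.r_[proj(P["top"],[[*v,.153]])[0]-tb,proj(P["scene"],[[*v,.150]])[0]-sb]
s=least_squares(f3,[.54,-.18]); print("thumb",s.x.round(4),s.fun.round(2))
yd=np.degrees(inc[2]); h=box(*inc,[[-.11,0,.146]])[0]; u=np.array([np.cos(inc[2]),np.sin(inc[2]),0])
for base in(90,-90):
  for k in(0,.5,.7,1):
    o=[]
    for th in np.radians([0,20,40,46]):
        b=h+u*(.146*np.cos(th)-.031*np.sin(th))+[0,0,.146*np.sin(th)+.031*np.cos(th)]
        # tool z tilted by k*th: points down and toward +u
        R=Ro.from_euler("y",-k*th)*Ro.from_euler("xyz",[180,0,base],degrees=True)
        R=Ro.from_euler("z",inc[2])*R
        tcp=b+R.apply([0,0,.015]); q=env.inverse_kinematics(tcp,R.as_euler("xyz",degrees=True))
        o.append(None if q is None else np.round(q).astype(int).tolist())
    print(base,k,R.apply([0,0,1]).round(2),o)
```

```text
bar free z [ 0.4908 -0.1831  0.1653] [-0.39  0.17 -0.39 -0.04]
bar z fixed [ 0.4943 -0.1801] [-0.84 -1.16 -0.3  -2.23]
thumb [ 0.5448 -0.1818] [-0.84 -0.46 -0.53 -1.17]
90 0 [ 0. -0. -1.] [None, None, None, None]
90 0.5 [ 0.39 -0.01 -0.92] [None, [-3, 7, -23, -1, -50, -177], [-4, -3, -29, -1, -44, -176], [-4, -6, -31, -2, -42, -176]]
90 0.7 [ 0.53 -0.01 -0.85] [None, [-3, 5, -25, -1, -46, -177], [-4, -6, -33, -3, -35, -175], [-4, -9, -36, -4, -31, -174]]
90 1 [ 0.72 -0.01 -0.69] [None, [-3, 3, -29, -1, -38, -176], [-5, -9, -39, -8, -20, -169], [-7, -12, -40, -15, -16, -161]]
-90 0 [-0.  0. -1.] [[-3, 16, -19, 0, -56, 2], [-3, 11, -17, 0, -62, 2], [-3, 6, -17, 0, -67, 2], [-3, 4, -18, 0, -68, 2]]
-90 0.5 [ 0.39 -0.01 -0.92] [[-3, 16, -19, 0, -56, 2], [-3, 7, -23, -1, -50, 3], [-4, -3, -29, -1, -44, 4], [-4, -6, -31, -2, -42, 4]]
-90 0.7 [ 0.53 -0.01 -0.85] [[-3, 16, -19, 0, -56, 2], [-3, 5, -25, -1, -46, 3], [-4, -6, -33, -3, -35, 5], [-4, -9, -36, -4, -31, 6]]
-90 1 [ 0.72 -0.01 -0.69] [[-3, 16, -19, 0, -56, 2], [-3, 3, -29, -1, -38, 4], [-5, -9, -39, -8, -20, 11], [-7, -12, -40, -15, -16, 19]]
```

Run:
```python
from h import *
inc=np.load("pose.npz")["inc"]; yd=np.degrees(inc[2]); R=[180,0,yd-90]
b=np.array([.493,-.183])
env.move_straight([.47,.36,.26],rate=.25)
env.goto([*b,.26],R); env.gripper_to(.45,8)
P={n:env.grab_frame(n) for n in("top","scene")}
hit=env.move_straight([*b,.162],rate=.1,force_limit=4); s=env.read_state(); print("down",hit,s["position"].round(4),s["force"].round(1))
if not hit:
    env.gripper_to(0,8); s=env.read_state(); print("grip",s["opening"]*87,s["finger_force"],s["position"].round(4),s["force"].round(1),s["wrist_torque"].round(2),s["clock"])
A=cv2.resize(P["top"]["image"][170:250,165:245],(400,400),interpolation=cv2.INTER_CUBIC)
p=env.grab_frame("scene")
B=cv2.resize(p["image"][120:200,165:245],(400,400),interpolation=cv2.INTER_CUBIC)
cv2.imwrite("pics/d1.png",np.hstack([A,B]))
```

```text
down False [ 0.4935 -0.1831  0.1627] [-0.9 -0.3 -0.2]
grip 11.575052032898968 8.000308200716972 [ 0.492 -0.183  0.162] [-3.4  0.9  3.2] [ 0.27  1.   -0.08] 23.6
```

View pics/d1.png

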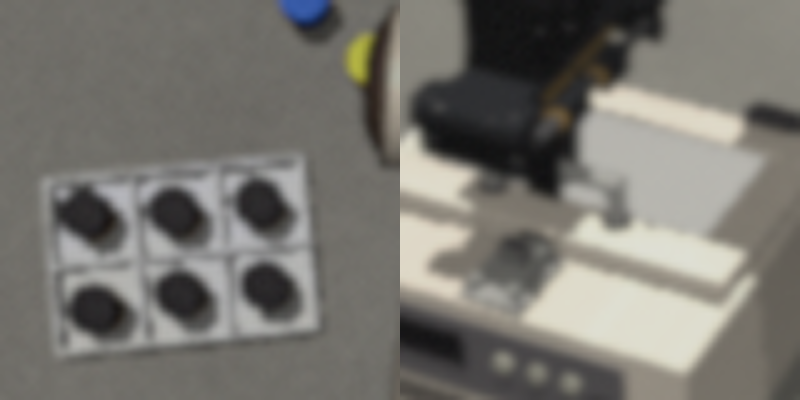

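The left half shows both new jars standing in their compartments. On the right, the gripper holds the bar (11.6 mm between the pads). Now the tug.

Run:
```python
from h import *
env.gripper_to(0,25); s0=env.read_state(); p=s0["position"]; print(p.round(4),s0["force"].round(1))
hit=env.move_straight([p[0]-.0005,p[1],.170],rate=.015,force_limit=13)
s=env.read_state(); print(hit,s["position"].round(4),s["force"].round(1),s["opening"]*87,s["wrist_torque"].round(2))
env.dwell(.15); s=env.read_state(); print(s["position"].round(4),s["force"].round(1),s["clock"])
```

```text
[ 0.492 -0.183  0.162] [-5.1  0.9  4.3]
False [ 0.4903 -0.1829  0.1692] [-5.1 -2.5 -5.7] 10.768191230062197 [-0.46  1.21  0.  ]
[ 0.4903 -0.1829  0.1692] [-5.2 -1.6 -5.9] 24.7083
```

Run:
```python
from h import *
s=env.read_state(); p=s["position"]
hit=env.move_straight([p[0]-.0015,p[1],.176],rate=.015,force_limit=8)
s=env.read_state(); print(hit,s["position"].round(4),s["force"].round(1),s["opening"]*87,s["clock"])
q=env.grab_frame("scene"); B=cv2.resize(q["image"][120:200,165:265],(500,400),interpolation=cv2.INTER_CUBIC)
cv2.imwrite("pics/e1.png",B)
```

```text
False [ 0.4885 -0.1829  0.176 ] [-4.3 -1.  -5.9] 10.900916059716183 25.3
```

View pics/e1.png

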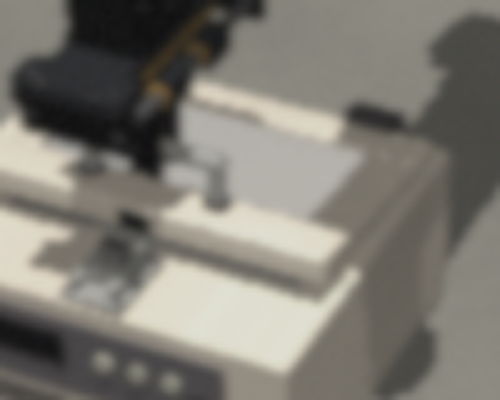

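The lid's front edge has risen visibly: the right handle post base went from (215,220) to (215,205) in the crop, with a gap under the lid. The rise is about 14 mm, against the 3.4 mm a caught lid would give. The force stays at about the lid's weight, so the lid is free and the catch stays untouched. Raising along the arc.

Run:
```python
from h import *
inc=np.load("pose.npz")["inc"]; u=np.array([np.cos(inc[2]),np.sin(inc[2]),0])
h=np.array([.4915,-.183,.146])-.146*u
for th in np.linspace(.1,.785,9)[1:]:
    b=h+u*(.146*np.cos(th)-.031*np.sin(th))+[0,0,.146*np.sin(th)+.031*np.cos(th)]
    R=Ro.from_euler("z",inc[2])*Ro.from_euler("y",-.5*(th-.1))*Ro.from_euler("xyz",[180,0,-90],degrees=True)
    hit=env.move_straight(b+R.apply([0,0,.015]),R.as_euler("xyz",degrees=True),rate=.04,force_limit=25)
    s=env.read_state(); print(round(th,2),hit,s["position"].round(3),s["force"].round(1),round(s["opening"]*87,1),round(s["clock"],1))
    if hit: break
env.dwell(.3); s=env.read_state(); print(s["force"].round(1),s["finger_force"])
P={n:env.grab_frame(n) for n in("top","scene")}
B=cv2.resize(P["scene"]["image"][70:270,130:350],(660,600),interpolation=cv2.INTER_CUBIC)
cv2.imwrite("pics/f1.png",B)
```

```text
0.19 False [ 0.484 -0.183  0.189] [-2.1  0.1 -5.4] 11.2 25.8
0.27 False [ 0.48  -0.183  0.201] [-0.   0.9 -4.7] 11.5 26.3
0.36 False [ 0.474 -0.183  0.212] [ 1.2  1.8 -3.5] 11.4 26.8
0.44 False [ 0.467 -0.183  0.223] [ 3.8  1.7 -2.5] 11.2 27.2
0.53 False [ 0.46  -0.183  0.232] [ 4.6  2.7 -1.3] 11.8 27.7
0.61 False [ 0.452 -0.182  0.242] [ 5.2  3.4 -0.1] 11.3 28.1
0.7 False [ 0.443 -0.182  0.25 ] [4.7 2.3 0. ] 11.1 28.6
0.78 False [ 0.433 -0.182  0.258] [5.3 3.4 1.6] 11.0 29.1
[5.2 2.9 0.6] 24.99937266111374
```

View pics/f1.png

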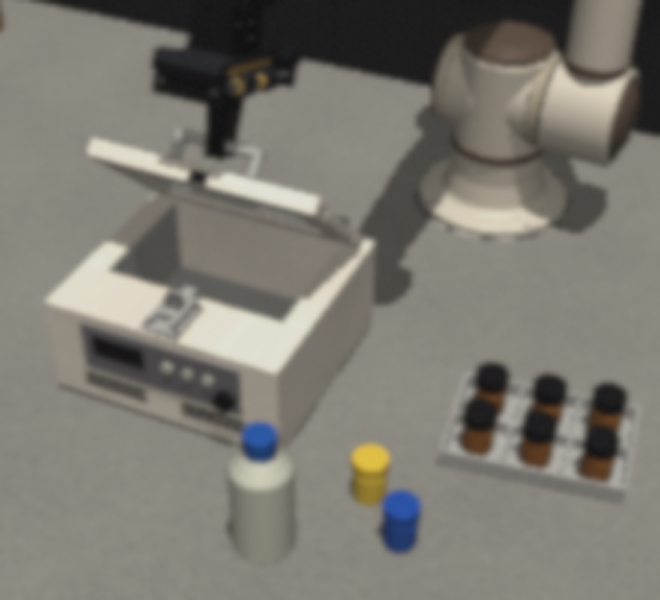

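The picture shows the lid held open at about 45° with the fingers on the bar at (220,150). All six jars stand in the tray, and the bottle and look-alikes are where they were. Handing in.

```bash
python3 -c "
from workcell import env
print(env.close_job())"
```

```text
the job is handed in; nothing more can be done
None
```

The job is handed in: both loose jars stand in the tray's two empty compartments, and the arm is holding the lid by its handle at about 45°. A gentle tug showed the lid was not caught, so I left the slide catch alone. The hand-in call did not report a verdict.

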